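Check a robot's brake lever stops short of the bar

TASK

Check the red brake lever: with the outside of the fingers push it in towards its bar until it stops, let it spring fully out again, then push it in to its stop a second time and finish while still holding it there, so that the gap left to the bar can be seen. Push it firmly but without forcing it, only on its outer face: never grip the lever and never touch the bar or the lever's inner side. Leave the blue lever and everything else on the bench as it is.

Things in the scene. Friction and masses are not known exactly. Their poses are not given: they have to be found in the camera images.
- red_unit: Brake unit, bolted to the bench: steel base 130 x 190 x 12 mm, aluminium cheek plates 88 mm either side of centre, grip bar between; nothing on it is above 150 mm. Origin: centre of the base's underside. y runs along the bar; x is level, across the bar, from the lever's side (-x, nearer the robot) to the far side.
- red_bar: Black ribbed rubber grip bar of the brake unit, 28 mm diameter, 170 mm long, level, its axis 130 mm above the bench. Origin: middle of the bar, y along it. It is not to be touched.
- red_lever (a joint): Swing of the red lever on its upright hinge, rad: 0 = fully out (rest; the lever is yawed -0.35 from the bar), grows as it swings in (anticlockwise from above), 0.35 = at its built-in stop, parallel to the bar with 25 mm clear to the bar. A spring takes 4 N at the blade's middle to start, 9 N at the stop, and returns it when released.
- red_hinge (a point): Hinge axis of the red lever, 130 mm above the bench; the lever runs from here in its own -y direction to a free end 125 mm away.
- red_blade: Red blade of the brake lever, upright plate 90 long, 28 high, 8 mm thick, 116 to 144 mm above the bench, free space below and in front. Origin: middle of its OUTER face (to be pressed), 80 mm along the lever from the hinge and 6 mm off the hinge line. x: level, square into the face towards the bar (the way to press); y: along the lever to the hinge; z up.
- red_liner: Black liner strip, 82 x 22 mm, on the red lever's inner (bar-facing) side; it is not to be touched. Origin on the hinge axis.
- blue_unit: Drive unit, bolted to the bench: steel base 130 x 190 x 12 mm, aluminium cheek plates 88 mm either side of centre, grip bar between; nothing on it is above 150 mm. Origin: centre of the base's underside. y runs along the bar; x is level, across the bar, from the lever's side (-x, nearer the robot) to the far side. Has a blue lever; may be left or right.
- blue_lever (a joint): Swing of the blue drive lever, rad, 0 = out (rest), 0.35 = in. To be left alone.
- driver: Black electric screwdriver lying on the bench, 36 mm thick, 180 mm long along its x. Origin under the middle. Bystander.
- battery: Black and blue battery pack, 100 x 65 x 52 mm. Origin under its centre. Bystander.
- bracket: White printed angle bracket, 60 x 45 x 56 mm. Origin under its centre. Bystander.
- wheel: Small rubber-tyred wheel lying flat, 84 mm across, 33 mm high. Origin under its centre. Bystander.
- bit_jar: Clear jar with orange cap, 56 mm across, 70 mm high. Origin under its centre. Bystander.
- wrench: Steel wrench lying flat, along its x. Bystander.
- parts_tray: Yellow open parts tray, 150 x 110 x 35 mm. Origin under its centre. Bystander.
- spray_can: Green spray can, 52 mm across, 160 mm high. Origin under its centre. Bystander.

How it is judged:
By the outcome, as a careful person would: the job done as asked, in the order asked, and still so for the second after the job is handed in, while the arm keeps its last pose, push and grip.
It also fails if it takes over 48 s, if anything falls off the work surface, if the arm or the gripper's body presses on something with over 40 N, if the wrist force passes 120 N, or if a joint passes its speed limit or range.

ROBOT

A 7-joint arm with a two-finger parallel gripper is mounted at the origin on the work surface. World frame = base frame: x ahead of the robot, y to its left, z up, the work surface at z = 0. Lengths are in m, angles in rad, forces in N, time in s.
With the tool pointing down it reaches from about 0.4 to 0.875 m from the base axis. Payload 6.5 kg.
Tool frame: the origin (TCP) lies at the very end of the fingers, on their centre line; the grasp point (between the pads) lies 19 mm behind it; z points along the fingers, y is the direction in which the jaws open and shut (so a half turn about z gives the same grasp; the last joint's range is limited). The gripper opens to 85 mm and grips with 20 to 120 N. Pads are 22 mm wide; open, the fingers measure 114 mm over their backs; the gripper's body (76 mm by 85 mm) begins 54 mm behind the grasp point. The pads swing forward as they close: fully open they stand 13 mm farther back than shut.
Start: joints at [-1.384, 0.536, -0.004, 1.538, 0.003, 1.067, -0.071], TCP at [0.163, 0.629, 0.231] pointing down, gripper open.
Joint ranges: [-2.7, 2.7], [-0.37, 2.16], [-1.27, 1.26], [0.24, 2.4], [-1.31, 4.45], [0.19, 1.91], [-2.76, 2.76]. Speed limits (rad/s): [2.39, 2.39, 3.14, 3.14, 3.14, 3.14, 3.14].

INTERFACE

Orientations are given as a unit quaternion [x, y, z, w].
In Python, from workcell import r gives the robot as it stands.
- The arm moves only by the tool step_arm, never from a script. Its argument "series" is a list of rows, each a list of 5 numbers: the opening, from 0 (shut) to 1 (fully open), then the shift along the tool's x, y, z in m, then the turn about the tool's z in rad. In form: [[grip, dx, dy, dz, roll], ...]. A call has 1 to 8 rows; each row is the pose to reach, as a shift and turn from the pose measured when the call began, along the tool's axes at that moment; what a row does not reach only later rows make up. A row lasts 1/8 s, in which the tool goes at most 62.5 mm and 10.7 degrees, less where a joint would pass 70% of its speed; a pose out of reach is approached as far as the arm can. A call with a gripper value outside its range is refused whole. The fingers move at their own pace and stop on an object; "squeeze" is the grip in N (left out, the last holds). Time passes only in rows, so rows that repeat a pose let the fingers close. It gives the time, the measured TCP pose, the force and the opening at its end, in the units of the state.
- r.get_state(): the state, without advancing time (a new reading comes with each control period).
- r.capture(name): name is "side" or "top" or "wrist"; returns a dict with "frame" (480x640x3 uint8, blue, green, red), "K" (3x3 intrinsics, pixels), "R" (3x3) and "t" (3): a world point X has camera coordinates R X + t; the wrist camera has in their place "mount" (4x4, takes a point from camera to tool coordinates, whose origin is the TCP and whose axes are the flange's). Camera axes: x right, y down, z forward; pixel columns grow to the right and rows downward; lengths in m; the calibration is good to about 2 mm. A picture is of the moment at which its call begins: read the wrist's pose just before it. There is no depth.
- r.job_done(): hands the job in, once; it reports no verdict.
Trained networks look in a picture, given as the dict that the camera call returned (one of the last four; its "shot" number tells which), for a name from the list of things; names that differ only in an ending like _2 or _b are one class to them, and where a whole thing is asked for, a point or a joint stands for the part that bears it (a point fixed in the world has none). Each returns a list of dicts, best first, with "confidence" (0 to 1); they miss things now and then, are a little off and sometimes report something else, mostly with a low value. They report only what shows in the picture. A call takes as long as a camera call.
- r.masks_of(picture, query): "mask" (480x640 bool, what is visible of it) and "centre" ([row, column] in pixels, amid what is visible of it).
The state is a dict: "time_s": time; "q": joint angles; "qd": joint speeds; "tau": joint torques, N m; "position": TCP position; "tcp_rot": TCP orientation; "ft_force": force on the tool from outside, world axes, zero at the start; "wrist_torque": the same for the moment, N m; "finger_gap": opening from 0.0 (shut) to 1.0 (fully open).
Only numpy, scipy, OpenCV 4.12 (cv2) and the standard library are available. Lean on these libraries where they do the work, as an engineer would, in place of code of your own. Each camera call takes 0.05 s, during which the arm holds its last target.

## Working session

There is one attempt and no reset: what is moved stays moved. The work goes in short steps, Python scripts to look and compute and a tool call to move; the robot and the scene stay as the last step left them, time stands still between calls to the robot, and variables do not carry over. Pictures are saved under pics/ and viewed, and the job is handed in when it is done.

Besides the shell and the picture viewer there is one more tool, called after "Call:" as name(argument=value, ...), one argument or row to a line, values as JSON. step_arm: Moves the arm, as the interface text tells. Its arguments: {"type":"object","properties":{"series":{"type":"array"},"squeeze":{"type":"number"}},"required":["series"]}

```bash
mkdir -p pics; ls; python3 - <<'E'
from workcell import r
import cv2,numpy as np,pickle
s=r.get_state();print(s)
for n in ("side","top"):
    p=r.capture(n);cv2.imwrite(f"pics/{n}0.png",p["frame"]);print(n,p["K"],p["R"],p["t"],p["shot"])
    for q in ("red_blade","red_unit","red_bar","blue_unit","red_hinge"):
        for m in r.masks_of(p,q)[:2]:
            ys,xs=np.nonzero(m["mask"]);print(q,m["confidence"],m["centre"],len(ys),xs.min(),xs.max(),ys.min(),ys.max())
    pickle.dump(p,open(f"{n}0.pkl","wb"))
E
```

```text
pics
{'time_s': 0.0, 'q': array([-1.38422031,  0.53724857, -0.00442165,  1.53888542,  0.00257106,
        1.06732004, -0.07124014]), 'qd': array([-0.00152268,  0.00027772,  0.00081104, -0.00051642, -0.00224023,
       -0.00150259,  0.00026897]), 'tau': array([-1.52642097e-04, -5.83406782e+01,  1.04845516e+00, -2.59091163e+01,
        1.23386024e-02,  9.83415346e-03,  7.03235401e-06]), 'position': array([0.16241741, 0.62870272, 0.23035507]), 'tcp_rot': array([ 1.26050120e-01,  9.92023440e-01, -9.26061309e-04, -5.77150751e-05]), 'ft_force': array([-0.38685764,  0.17918096, -0.25327267]), 'wrist_torque': array([0.0259444 , 0.01656624, 0.02841558]), 'finger_gap': 1.001063027944442}
side [[494.26009375   0.         319.94758092]
 [  0.         494.26009375 244.8377599 ]
 [  0.           0.           1.        ]] [[ 0.90044227 -0.43471303  0.01510986]
 [-0.30386722 -0.65351093 -0.69324467]
 [ 0.31123695  0.61963541 -0.72054391]] [-0.49518591  0.21367318  1.21652927] 1
red_blade 0.54 [294.8, 357.4] 155 356 363 279 313
red_blade 0.42 [210.2, 195.5] 575 171 226 197 223
red_unit 0.88 [307.5, 3
[... 259 characters left out ...]
.24317165]
 [  0.         516.46487602 240.08758665]
 [  0.           0.           1.        ]] [[ 0.02343819 -0.99967288 -0.01023666]
 [-0.98535223 -0.02136995 -0.16918723]
 [ 0.16891312  0.01405216 -0.98553077]] [-0.01071532  0.54418647  1.16930026] 2
red_blade 0.76 [239.8, 435.9] 175 418 454 231 249
red_blade 0.31 [236.6, 421.4] 451 397 455 218 250
red_unit 0.91 [219.4, 426.4] 4529 383 476 184 249
red_unit 0.51 [206.8, 435.8] 961 395 473 198 216
red_bar 0.69 [206.9, 432.5] 996 394 472 197 216
red_bar 0.53 [233.0, 222.9] 419 194 254 221 243
blue_unit 0.95 [215.7, 232.4] 4670 185 279 180 247
blue_unit 0.24 [274.9, 141.2] 1054 121 159 258 292
red_hinge 0.93 [234.7, 425.4] 517 397 455 219 250
```

View pics/side0.png

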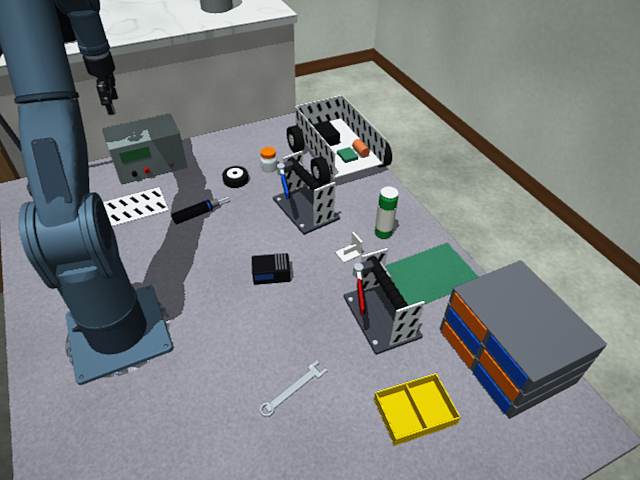

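View pics/top0.png

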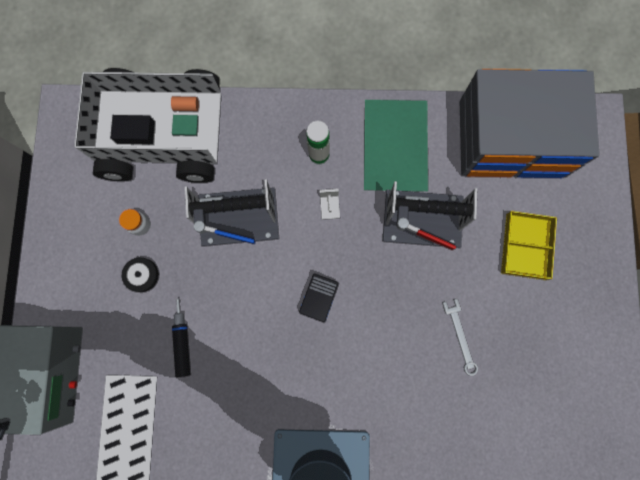

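```bash
python3 - <<'E'
import cv2,pickle
p=pickle.load(open("top0.pkl","rb"))["frame"][170:260,370:490]
a=cv2.resize(p,None,fx=6,fy=6,interpolation=cv2.INTER_CUBIC);cv2.imwrite("pics/topc.png",a)
p=pickle.load(open("side0.pkl","rb"))["frame"][235:360,330:435]
cv2.imwrite("pics/sidec.png",cv2.resize(p,None,fx=4.7,fy=4.7,interpolation=cv2.INTER_CUBIC))
E
```

```text
(no output)
```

View pics/topc.png

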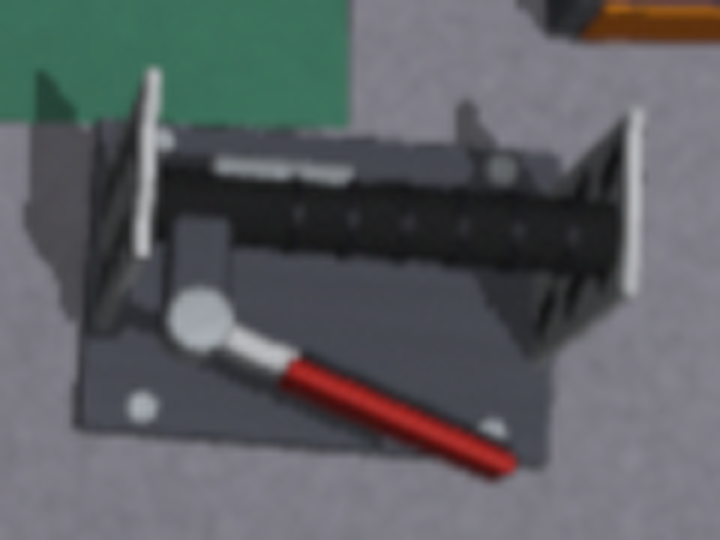

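View pics/sidec.png

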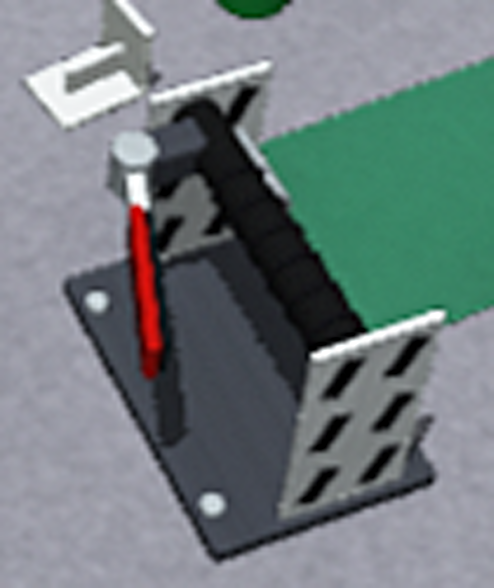

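```bash
cat > h.py <<'E'
import numpy as np,pickle,cv2
def bp(p,u,v,z):
    d=p["R"].T@np.linalg.solve(p["K"],[u,v,1.]); c=-p["R"].T@p["t"]
    return c+d*(z-c[2])/d[2]
def pr(p,X):
    q=p["K"]@(p["R"]@np.asarray(X)+p["t"]); return q[:2]/q[2]
E
python3 - <<'E'
from h import *
T=pickle.load(open("top0.pkl","rb"));S=pickle.load(open("side0.pkl","rb"))
t=lambda a,b,z,n:print("T",n,bp(T,370+(a+.5)/6-.5,170+(b+.5)/6-.5,z).round(4))
s=lambda a,b,z,n:print("S",n,bp(S,330+(a+.5)/4.7-.5,235+(b+.5)/4.7-.5,z).round(4))
t(78,428,.012,"base nearL");t(548,465,.012,"base nearR");t(97,122,.012,"base farL")
t(153,70,.15,"chLfar");t(142,255,.15,"chLnear");t(637,110,.15,"chRfar");t(630,295,.15,"chRnear")
t(200,318,.15,"hinge cap");t(160,203,.13,"bar L");t(620,237,.13,"bar R")
t(283,382,.144,"blade outer hinge end");t(497,479,.144,"blade outer tip");t(300,357,.144,"inner h");t(518,460,.144,"inner tip")
s(68,285,.012,"base nearL");s(220,560,.012,"nearR");s(432,480,.012,"farR")
s(133,150,.15,"hinge cap");s(131,208,.144,"blade h outer");s(143,348,.144,"tip outer");s(160,342,.144,"tip inner")
E
```

```text
T base nearL [ 0.5512 -0.139   0.012 ]
T base nearR [ 0.5402 -0.3275  0.012 ]
T base farL [ 0.6786 -0.1462  0.012 ]
T chLfar [ 0.6606 -0.1519  0.15  ]
T chLnear [ 0.5913 -0.148   0.15  ]
T chRfar [ 0.6491 -0.3276  0.15  ]
T chRnear [ 0.5803 -0.3233  0.15  ]
T hinge cap [ 0.5685 -0.1688  0.15  ]
T bar L [ 0.6157 -0.157   0.13  ]
T bar R [ 0.6064 -0.3258  0.13  ]
T blade outer hinge end [ 0.5469 -0.1995  0.144 ]
T blade outer tip [ 0.5132 -0.2758  0.144 ]
T inner h [ 0.5562 -0.2057  0.144 ]
T inner tip [ 0.5202 -0.2834  0.144 ]
S base nearL [ 0.5506 -0.1432  0.012 ]
S nearR [ 0.5385 -0.3309  0.012 ]
S farR [ 0.6623 -0.3367  0.012 ]
S hinge cap [ 0.564  -0.1734  0.15  ]
S blade h outer [ 0.5475 -0.2023  0.144 ]
S tip outer [ 0.5111 -0.2804  0.144 ]
S tip inner [ 0.5201 -0.2807  0.144 ]
```

Call:
step_arm(
  series=[
    [0,-0.045,-0.03,-0.01,0.17],
    [0,-0.09,-0.06,-0.02,0.35],
    [0,-0.135,-0.09,-0.02,0.52],
    [0,-0.18,-0.12,-0.02,0.7],
    [0,-0.225,-0.15,-0.02,0.87],
    [0,-0.27,-0.185,-0.02,1.05],
    [0,-0.315,-0.215,-0.02,1.22],
    [0,-0.36,-0.246,-0.02,1.4],
  ],
  squeeze=60,
)

```text
time_s: 1.6
position: [0.4506, 0.2999, 0.2517]
tcp_rot: [0.737, 0.676, 0.0, -0.0]
ft_force: [1.5, 0.3, -0.2]
finger_gap: 0.001
```

```bash
cat >> h.py <<'E'
from scipy.spatial.transform import Rotation as Ro
H=np.array([.567,-.1705]); YS=-.057
def pose(th,gap,s=.08,half=.0145):
    "finger centre xy and yaw for lever swing th, back face gap m short of outer face"
    y=YS-.35+th; ex=np.array([np.cos(y),np.sin(y)]); ey=np.array([-np.sin(y),np.cos(y)])
    return H-s*ey-(.006+half+gap)*ex, y
def rel(st,xy,z,yaw):
    "row numbers to reach; tool +y or -y along press direction, nearest"
    R=Ro.from_quat(st["tcp_rot"]).as_matrix(); d=R.T@(np.r_[xy,z]-st["position"])
    a=np.arctan2(R[1,1],R[0,1]); e=(yaw-a+np.pi/2)%np.pi-np.pi/2
    return np.r_[d,-e].round(4)
def info(st): 
    R=Ro.from_quat(st["tcp_rot"]).as_matrix()
    print(st["time_s"],st["position"].round(4),"y-az",round(float(np.arctan2(R[1,1],R[0,1])),3),"z",R[:,2].round(3),"F",st["ft_force"].round(2),"gap",round(float(st["finger_gap"]),3),"q",st["q"].round(2))
E
python3 - <<'E'
from h import *
from workcell import r
s=r.get_state();info(s)
xy,y=pose(0,.035);print(xy,y,rel(s,xy,.24,y),rel(s,xy,.108,y))
E
```

```text
1.6 [0.4506 0.2999 0.2517] y-az -0.087 z [ 0.001  0.001 -1.   ] F [ 1.51  0.35 -0.19] gap 0.001 q [-1.    0.34  0.41  1.83 -0.16  1.   -0.61]
[ 0.48436516 -0.22199498] -0.407 [-0.517   0.0792  0.0113  0.3195] [-0.5171  0.0791  0.1433  0.3195]
```

Call:
step_arm(
  series=[
    [0,-0.06,0.01,0,0.04],
    [0,-0.12,0.02,0,0.08],
    [0,-0.18,0.03,0,0.12],
    [0,-0.24,0.04,0,0.16],
    [0,-0.3,0.05,0,0.2],
    [0,-0.36,0.055,0,0.24],
    [0,-0.42,0.065,0,0.28],
    [0,-0.48,0.074,0,0.32],
  ],
)

```text
time_s: 2.6
position: [0.4827, -0.1864, 0.2517]
tcp_rot: [0.836, 0.549, 0.001, 0.0]
ft_force: [0.8, 0.1, 0.1]
finger_gap: 0.002
```

```bash
python3 - <<'E'
from h import *
from workcell import r
s=r.get_state();info(s)
xy,y=pose(0,.035);print(xy,y,rel(s,xy,.108,y))
p=r.capture("wrist");cv2.imwrite("pics/w1.png",p["frame"])
E
```

```text
2.6 [ 0.4827 -0.1864  0.2517] y-az -0.408 z [ 0.002  0.001 -1.   ] F [0.83 0.15 0.09] gap 0.002 q [-0.28  0.34  0.7   1.9  -0.26  1.    0.13]
[ 0.48436516 -0.22199498] -0.407 [-0.0323  0.0155  0.1436 -0.001 ]
```

View pics/w1.png

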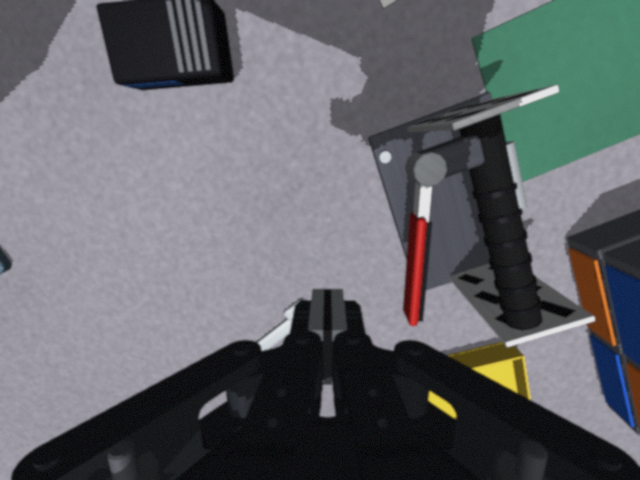

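```bash
python3 - <<'E'
from h import *
from workcell import r
p=r.capture("wrist");M=p["mount"];K=p["K"];print(M.round(3),K[0,0])
for u,v in [(344,290),(360,305),(365,345),(405,350),(425,345),(610,450),(530,450),(327,290)]:
    d=M[:3,:3]@np.linalg.solve(K,[u,v,1.]);c=M[:3,3]
    for x0 in (-.011,.011): 
        X=c+d*((x0-c[0])/d[0]); print((u,v),X.round(4),end=" ")
    print()
E
```

```text
[[-0.    -0.956 -0.292  0.075]
 [ 1.    -0.     0.     0.   ]
 [-0.    -0.292  0.956 -0.142]
 [ 0.     0.     0.     1.   ]] 351.45871770610313
(344, 290) [-0.011   0.0098  0.0443] (344, 290) [ 0.011   0.0073 -0.0033] 
(360, 305) [-0.011   0.0174  0.0255] (360, 305) [ 0.011   0.013  -0.0172] 
(365, 345) [-0.011   0.0163 -0.0113] (365, 345) [ 0.011   0.0121 -0.0447] 
(405, 350) [-0.011   0.0326 -0.015 ] (405, 350) [ 0.011   0.0243 -0.0474] 
(425, 345) [-0.011   0.0419 -0.0113] (425, 345) [ 0.011   0.0313 -0.0447] 
(610, 450) [-0.011   0.0809 -0.0637] (610, 450) [ 0.011   0.0603 -0.0837] 
(530, 450) [-0.011   0.058  -0.0637] (530, 450) [ 0.011   0.0432 -0.0837] 
(327, 290) [-0.011  -0.      0.0443] (327, 290) [ 0.011   0.     -0.0033]
```

Call:
step_arm(
  series=[
    [0,-0.032,0.006,0.03,0],
    [0,-0.032,0.006,0.08,0],
    [0,-0.032,0.006,0.12,0],
    [0,-0.032,0.01,0.14,0],
    [0,-0.032,0.012,0.14,0],
    [0,-0.032,0.014,0.14,0],
  ],
)

```text
time_s: 3.45
position: [0.4822, -0.2281, 0.1133]
tcp_rot: [0.838, 0.545, 0.0, 0.003]
ft_force: [0.2, -0.3, 0.6]
finger_gap: -0.003
```

```bash
python3 - <<'E'
from h import *
from workcell import r
s=r.get_state();info(s)
for th,g in ((0,.02),(0,.005),(0,0),(.1,0),(.2,0),(.3,0),(.35,0)):
  xy,y=pose(th,g,half=.0125);print(th,g,xy,rel(s,xy,.111,y))
p=r.capture("side");cv2.imwrite("pics/s2.png",cv2.resize(p["frame"][200:380,290:450],None,fx=3.3,fy=3.3))
p=r.capture("wrist");cv2.imwrite("pics/w2.png",p["frame"])
E
```

```text
3.45 [ 0.4822 -0.2281  0.1133] y-az -0.418 z [ 0.003 -0.004 -1.   ] F [ 0.18 -0.31  0.6 ] gap -0.003 q [-0.09  0.57  0.58  1.97 -0.45  0.73  0.35]
0 0.02 [ 0.49997647 -0.22872454] [ 0.0066  0.0165  0.0023 -0.0112]
0 0.005 [ 0.51375116 -0.23466238] [ 0.0068  0.0315  0.0024 -0.0112]
0 0 [ 0.51834272 -0.23664166] [ 0.0068  0.0365  0.0024 -0.0112]
0.1 0 [ 0.52518896 -0.24116885] [ 0.0055  0.0446  0.0025 -0.1112]
0.2 0 [ 0.53245295 -0.24498994] [ 0.0049  0.0527  0.0025 -0.2112]
0.3 0 [ 0.54006213 -0.24806675] [ 0.0052  0.0609  0.0025 -0.3112]
0.35 0 [ 0.54397251 -0.24931615] [ 0.0057  0.065   0.0026 -0.3612]
```

View pics/s2.png

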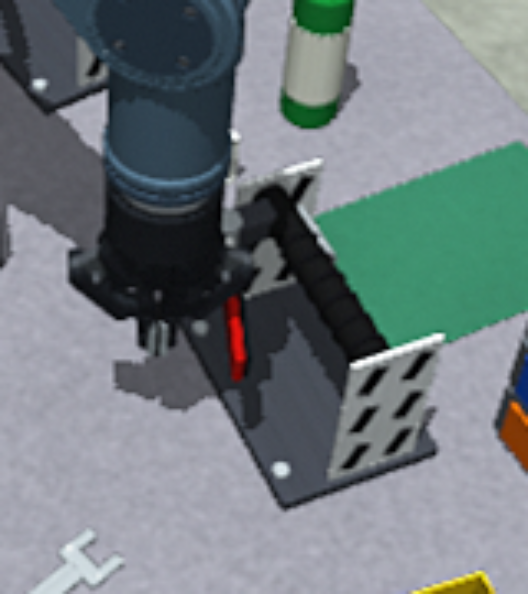

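View pics/w2.png

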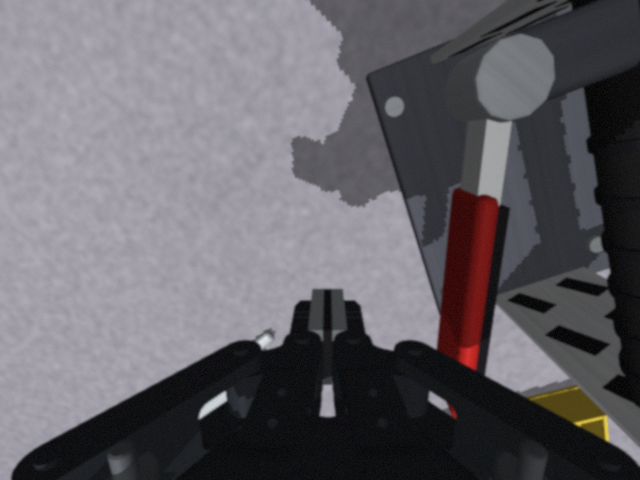

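Call:
step_arm(
  series=[
    [0,0.003,0.01,0.001,0],
    [0,0.006,0.02,0.001,-0.01],
    [0,0.007,0.028,0.001,-0.01],
    [0,0.007,0.03,0.001,-0.01],
    [0,0.007,0.03,0.001,-0.01],
  ],
)

```text
time_s: 4.18
position: [0.5126, -0.2341, 0.1125]
tcp_rot: [0.836, 0.549, 0.0, 0.003]
ft_force: [-0.8, -0.9, -0.5]
finger_gap: -0.002
```

```bash
python3 - <<'E'
from h import *
from workcell import r
s=r.get_state();info(s)
for th,g in ((0,0),(.1,0),(.2,0),(.3,0),(.35,0)):
  xy,y=pose(th,g,half=.0125);print(th,g,xy,rel(s,xy,.111,y))
p=r.capture("wrist");cv2.imwrite("pics/w3.png",p["frame"])
E
```

```text
4.175 [ 0.5126 -0.2341  0.1125] y-az -0.408 z [ 0.004 -0.004 -1.   ] F [-0.82 -0.93 -0.48] gap -0.002 q [-0.08  0.61  0.57  1.89 -0.46  0.77  0.34]
0 0 [ 0.51834272 -0.23664166] [-0.      0.0062  0.0016 -0.0013]
0.1 0 [ 0.52518896 -0.24116885] [-0.0015  0.0143  0.0016 -0.1013]
0.2 0 [ 0.53245295 -0.24498994] [-0.0021  0.0225  0.0017 -0.2013]
0.3 0 [ 0.54006213 -0.24806675] [-0.0019  0.0307  0.0017 -0.3013]
0.35 0 [ 0.54397251 -0.24931615] [-0.0015  0.0348  0.0017 -0.3513]
```

View pics/w3.png

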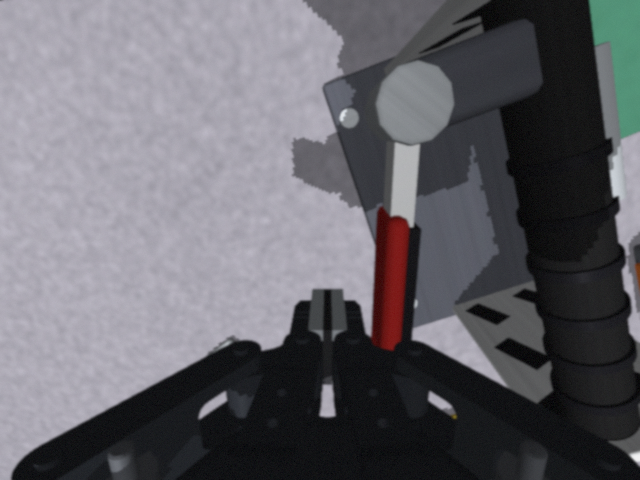

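Call:
step_arm(
  series=[
    [0,0,0.006,0.001,0],
    [0,-0.001,0.012,0.001,-0.07],
    [0,-0.0015,0.0165,0.001,-0.13],
    [0,-0.0015,0.0165,0.001,-0.13],
  ],
)

```text
time_s: 4.72
position: [0.5257, -0.2419, 0.1112]
tcp_rot: [0.799, 0.602, -0.0, 0.002]
ft_force: [-4.9, 1.5, 2.0]
finger_gap: 0.004
```

```bash
cat > q.py <<'E'
from h import *
from workcell import r
import sys
s=r.get_state();info(s)
for th,g in ((0,.02),(0,0),(.1,0),(.2,0),(.3,0),(.35,0)):
  xy,y=pose(th,g,half=.0125);print(th,g,xy,rel(s,xy,.111,y))
y=YS-.35;
p=r.capture("wrist");cv2.imwrite("pics/%s.png"%sys.argv[1],p["frame"])
E
python3 q.py w4
```

```text
4.725 [ 0.5257 -0.2419  0.1112] y-az -0.28 z [ 0.001 -0.003 -1.   ] F [-4.85  1.53  2.02] gap 0.004 q [-0.04  0.63  0.53  1.85 -0.44  0.78  0.45]
0 0.02 [ 0.49997647 -0.22872454] [ 0.0056 -0.0284  0.0002  0.1274]
0 0 [ 0.51834272 -0.23664166] [ 0.003  -0.0085  0.0002  0.1274]
0.1 0 [ 0.52518896 -0.24116885] [ 0.0006 -0.0007  0.0002  0.0274]
0.2 0 [ 0.53245295 -0.24498994] [-0.0011  0.0073  0.0003 -0.0726]
0.3 0 [ 0.54006213 -0.24806675] [-0.002   0.0155  0.0003 -0.1726]
0.35 0 [ 0.54397251 -0.24931615] [-0.0021  0.0196  0.0003 -0.2226]
```

View pics/w4.png

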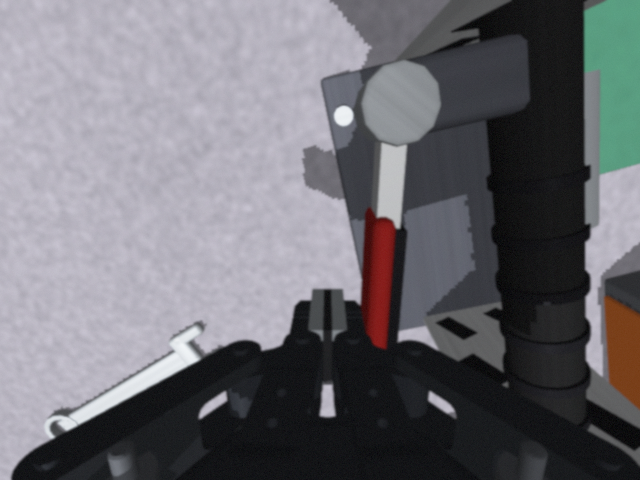

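Call:
step_arm(
  series=[
    [0,-0.0005,0.004,0,-0.04],
    [0,-0.001,0.008,0,-0.08],
    [0,-0.0015,0.012,0,-0.13],
    [0,-0.002,0.0155,0,-0.17],
    [0,-0.002,0.018,0,-0.21],
    [0,-0.002,0.018,0,-0.21],
  ],
)

```text
time_s: 5.52
position: [0.5406, -0.249, 0.111]
tcp_rot: [0.732, 0.681, -0.001, 0.0]
ft_force: [-6.8, 1.6, 3.5]
finger_gap: 0.0
```

```bash
python3 q.py w5
```

```text
5.525 [ 0.5406 -0.249   0.111 ] y-az -0.072 z [-0.002 -0.003 -1.   ] F [-6.77  1.58  3.48] gap 0.0 q [ 0.01  0.64  0.48  1.8  -0.39  0.8   0.61]
0 0.02 [ 0.49997647 -0.22872454] [ 0.0173 -0.042   0.      0.335 ]
0 0 [ 0.51834272 -0.23664166] [ 0.0107 -0.0231  0.      0.335 ]
0.1 0 [ 0.52518896 -0.24116885] [ 0.0067 -0.0159  0.      0.235 ]
0.2 0 [ 0.53245295 -0.24498994] [ 0.0034 -0.0084  0.      0.135 ]
0.3 0 [ 0.54006213 -0.24806675] [ 0.0009 -0.0006  0.      0.035 ]
0.35 0 [ 0.54397251 -0.24931615] [-0.0001  0.0034  0.     -0.015 ]
```

View pics/w5.png

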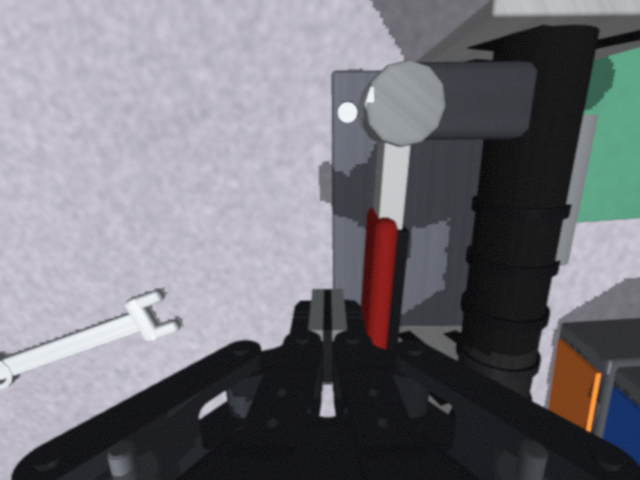

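Call:
step_arm(
  series=[
    [0,0,0.002,0,-0.015],
    [0,0,0.004,0,-0.015],
    [0,0,0.004,0,-0.015],
  ],
)

```text
time_s: 5.95
position: [0.5425, -0.2495, 0.1108]
tcp_rot: [0.728, 0.686, -0.002, -0.001]
ft_force: [-8.3, 1.3, 6.1]
finger_gap: 0.001
```

```bash
python3 q.py w6|head -1
```

```text
5.95 [ 0.5425 -0.2495  0.1108] y-az -0.06 z [-0.005 -0.002 -1.   ] F [-8.32  1.33  6.05] gap 0.001 q [ 0.01  0.65  0.48  1.79 -0.39  0.8   0.62]
```

Call:
step_arm(
  series=[
    [0,0,0.003,0,0],
    [0,0,0.005,0,0],
    [0,0,0.005,0,0],
  ],
)

```text
time_s: 6.38
position: [0.544, -0.2498, 0.1105]
tcp_rot: [0.729, 0.685, -0.004, -0.004]
ft_force: [-11.6, 2.6, 9.1]
finger_gap: 0.001
```

```bash
python3 q.py w7|head -1
```

```text
6.375 [ 0.544  -0.2498  0.1105] y-az -0.062 z [-0.011  0.    -1.   ] F [-11.58   2.62   9.14] gap 0.001 q [ 0.01  0.65  0.48  1.78 -0.39  0.81  0.62]
```

View pics/w7.png

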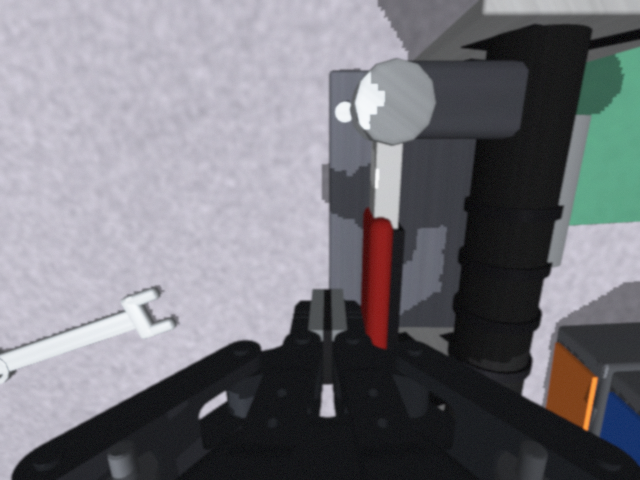

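```bash
python3 - <<'E'
import cv2
for n in("w6","w7"):
    a=cv2.imread(f"pics/{n}.png")[130:370,330:570]
    cv2.imwrite(f"pics/{n}c.png",cv2.resize(a,None,fx=2.5,fy=2.5,interpolation=cv2.INTER_CUBIC))
E
```

```text
(no output)
```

View pics/w7c.png

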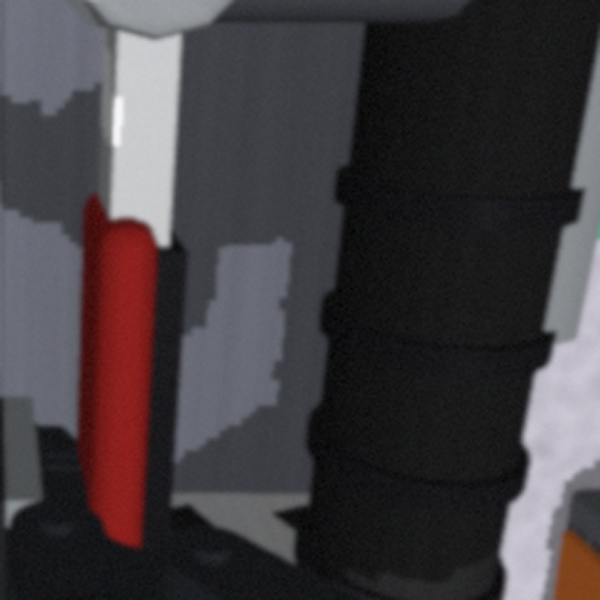

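```bash
cat >> h.py <<'E'
def wbp(st,p,u,v,z):
    R=Ro.from_quat(st["tcp_rot"]).as_matrix();M=p["mount"]
    d=R@M[:3,:3]@np.linalg.solve(p["K"],[u,v,1.]);c=R@M[:3,3]+st["position"]
    return c+d*(z-c[2])/d[2]
E
python3 - <<'E'
from h import *
from workcell import r
s=r.get_state();p=r.capture("wrist");info(s)
f=lambda a,b,z:wbp(s,p,330+a/2.5,130+b/2.5,z)
for n,A,B,z in(("red inner",(155,250),(142,545),.144),("red outer-top",(103,240),(102,510),.144),("neck in",(183,35),(174,240),.14),("liner",(185,260),(173,490),.141),("bar left",(365,30),(303,540),.138),("bar R",(597,30),(500,560),.138)):
    a,b=f(*A,z),f(*B,z);d=a-b;print(n,a.round(4),b.round(4),"yaw",round(float(np.arctan2(-d[0],d[1])),3))
E
```

```text
6.425 [ 0.5441 -0.2498  0.1105] y-az -0.062 z [-0.011  0.    -1.   ] F [-11.47   2.     9.01] gap 0.001 q [ 0.01  0.65  0.48  1.78 -0.39  0.81  0.62]
red inner [ 0.5684 -0.2052  0.144 ] [ 0.5661 -0.2486  0.144 ] yaw -0.051
red outer-top [ 0.5618 -0.2035  0.144 ] [ 0.5606 -0.2427  0.144 ] yaw -0.029
neck in [ 0.5727 -0.179   0.14  ] [ 0.5715 -0.2051  0.14  ] yaw -0.045
liner [ 0.5728 -0.2077  0.141 ] [ 0.5711 -0.2418  0.141 ] yaw -0.049
bar left [ 0.5957 -0.1799  0.138 ] [ 0.591  -0.2532  0.138 ] yaw -0.065
bar R [ 0.6245 -0.1817  0.138 ] [ 0.6206 -0.2583  0.138 ] yaw -0.051
```

Call:
step_arm(
  series=[
    [0,0,0.003,-0.003,0],
    [0,0,0.005,-0.004,0],
    [0,0,0.006,-0.004,0],
    [0,0,0.006,-0.004,0],
  ],
)

```text
time_s: 6.98
position: [0.5438, -0.2496, 0.1121]
tcp_rot: [0.73, 0.684, -0.007, -0.009]
ft_force: [-13.6, 1.7, -1.2]
finger_gap: 0.006
```

```bash
python3 q.py w8
```

```text
6.975 [ 0.5438 -0.2496  0.1121] y-az -0.065 z [-0.023  0.003 -1.   ] F [-13.6    1.67  -1.17] gap 0.006 q [ 0.01  0.66  0.48  1.77 -0.38  0.83  0.61]
0 0.02 [ 0.49997647 -0.22872454] [ 0.0179 -0.0451  0.0022  0.342 ]
0 0 [ 0.51834272 -0.23664166] [ 0.0112 -0.0262  0.0017  0.342 ]
0.1 0 [ 0.52518896 -0.24116885] [ 0.0072 -0.0191  0.0016  0.242 ]
0.2 0 [ 0.53245295 -0.24498994] [ 0.0038 -0.0116  0.0014  0.142 ]
0.3 0 [ 0.54006213 -0.24806675] [ 0.0012 -0.0038  0.0012  0.042 ]
0.35 0 [ 0.54397251 -0.24931615] [ 0.0002  0.0001  0.0011 -0.008 ]
```

View pics/w8.png

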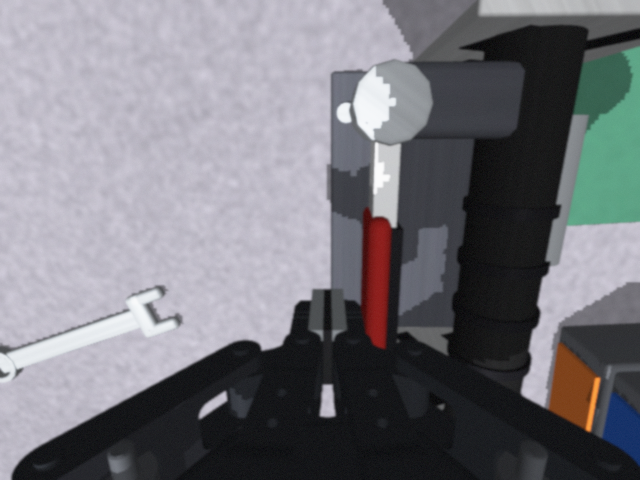

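Call:
step_arm(
  series=[
    [0,0.001,-0.004,0.001,0.04],
    [0,0.004,-0.012,0.001,0.14],
    [0,0.007,-0.019,0.001,0.24],
    [0,0.011,-0.027,0.001,0.34],
    [0,0.015,-0.036,0.001,0.34],
    [0,0.018,-0.045,0.001,0.34],
    [0,0.018,-0.045,0.001,0.34],
    [0,0.018,-0.045,0.001,0.34],
  ],
)

```text
time_s: 8.02
position: [0.5007, -0.2289, 0.1125]
tcp_rot: [0.835, 0.551, -0.008, -0.007]
ft_force: [-0.4, 0.3, 0.5]
finger_gap: -0.001
```

```bash
python3 q.py w9; python3 - <<'E'
from workcell import r
import cv2
for n in("side","top"):
    p=r.capture(n);f=p["frame"]
    f=f[200:380,290:450] if n=="side" else f[170:260,370:490]
    cv2.imwrite(f"pics/{n}9.png",cv2.resize(f,None,fx=3.3,fy=3.3))
E
```

```text
8.025 [ 0.5007 -0.2289  0.1125] y-az -0.405 z [-0.021  0.003 -1.   ] F [-0.42  0.3   0.53] gap -0.001 q [-0.08  0.61  0.58  1.9  -0.45  0.79  0.33]
0 0.02 [ 0.49997647 -0.22872454] [-0.0001 -0.0007  0.0015  0.0023]
0 0 [ 0.51834272 -0.23664166] [-0.0001  0.0193  0.0011  0.0023]
0.1 0 [ 0.52518896 -0.24116885] [-0.0016  0.0274  0.0009 -0.0977]
0.2 0 [ 0.53245295 -0.24498994] [-0.0022  0.0356  0.0007 -0.1977]
0.3 0 [ 0.54006213 -0.24806675] [-0.0021  0.0438  0.0006 -0.2977]
0.35 0 [ 0.54397251 -0.24931615] [-0.0017  0.0478  0.0005 -0.3477]
```

View pics/w9.png

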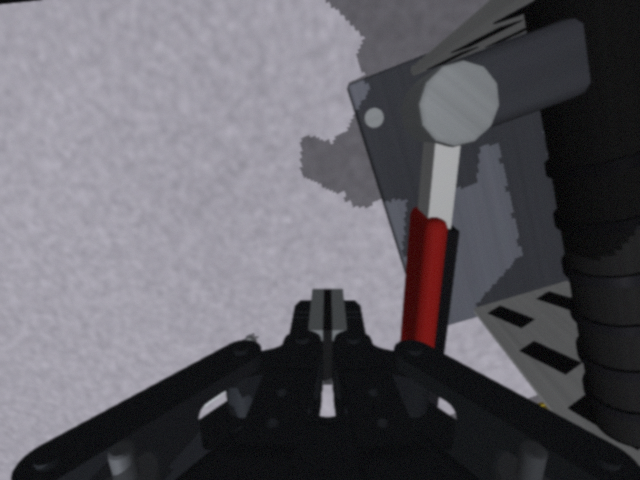

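View pics/side9.png

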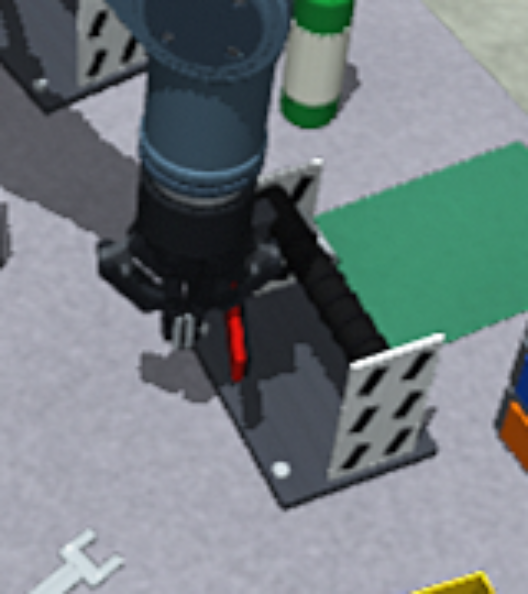

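Call:
step_arm(
  series=[
    [0,0,0.012,0,0],
    [0,0,0.02,0,0],
    [0,-0.001,0.027,0,-0.09],
    [0,-0.002,0.034,0,-0.18],
    [0,-0.002,0.041,0,-0.27],
    [0,-0.002,0.047,0,-0.34],
    [0,-0.002,0.052,0,-0.345],
    [0,-0.002,0.052,0,-0.345],
  ],
)

```text
time_s: 9.18
position: [0.5434, -0.2498, 0.1101]
tcp_rot: [0.728, 0.685, -0.009, -0.014]
ft_force: [-11.8, 5.5, 7.5]
finger_gap: 0.005
```

```bash
python3 q.py w10|head -1
```

```text
9.175 [ 0.5434 -0.2498  0.1101] y-az -0.06 z [-0.031  0.008 -0.999] F [-11.82   5.46   7.49] gap 0.005 q [ 0.02  0.66  0.48  1.76 -0.38  0.84  0.61]
```

Call:
step_arm(
  series=[
    [0,0.001,0.003,-0.003,0],
    [0,0.001,0.006,-0.003,0],
    [0,0.001,0.006,-0.003,0],
    [0,0.001,0.006,-0.003,0],
  ],
)

```text
time_s: 9.72
position: [0.5432, -0.2493, 0.1111]
tcp_rot: [0.729, 0.684, -0.012, -0.019]
ft_force: [-16.2, 1.3, 4.6]
finger_gap: -0.001
```

```bash
python3 q.py w11|head -1; python3 - <<'E'
from workcell import r
import cv2
p=r.capture("side");cv2.imwrite("pics/s11.png",cv2.resize(p["frame"][200:380,290:450],None,fx=3.3,fy=3.3))
p=r.capture("top");cv2.imwrite("pics/t11.png",p["frame"])
a=cv2.imread("pics/w11.png")[130:370,330:570];cv2.imwrite("pics/w11c.png",cv2.resize(a,None,fx=2.5,fy=2.5,interpolation=cv2.INTER_CUBIC))
print(r.get_state()["ft_force"])
E
```

```text
9.725 [ 0.5432 -0.2493  0.1111] y-az -0.062 z [-0.044  0.011 -0.999] F [-16.23   1.29   4.56] gap -0.001 q [ 0.01  0.67  0.48  1.75 -0.38  0.86  0.61]
[-15.61126866   1.98470094   4.22961143]
```

View pics/w11c.png

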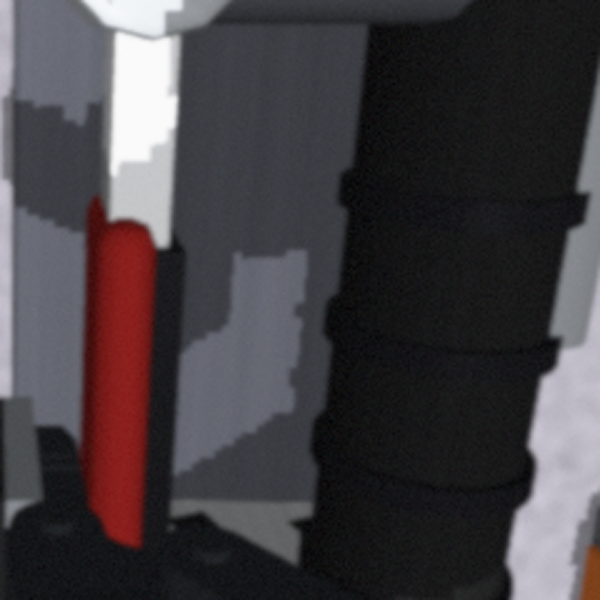

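View pics/s11.png

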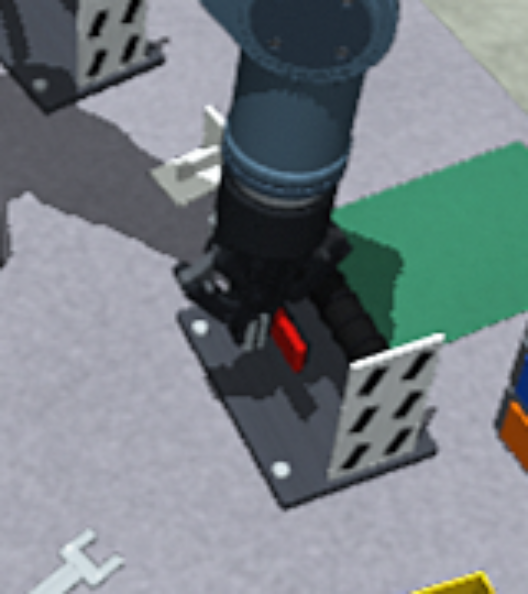

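View pics/t11.png

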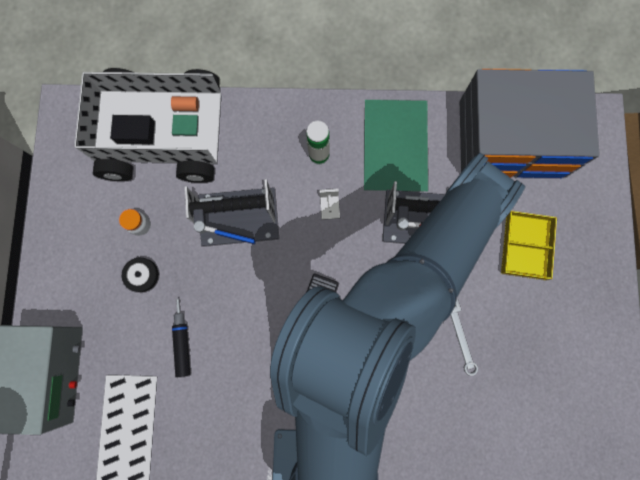

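```bash
python3 - <<'E'
from h import *
from workcell import r
s=r.get_state();p=r.capture("wrist");info(s)
f=lambda a,b,z:wbp(s,p,330+a/2.5,130+b/2.5,z)
for n,A,B,z in(("red inner",(155,250),(142,545),.144),("liner",(185,260),(170,500),.141),("bar left",(368,30),(308,540),.138),("bar R",(600,30),(508,560),.138)):
    a,b=f(*A,z),f(*B,z);d=a-b;print(n,a.round(4),b.round(4),"yaw",round(float(np.arctan2(-d[0],d[1])),3))
r.job_done()
E
```

```text
9.875 [ 0.5433 -0.2493  0.1111] y-az -0.062 z [-0.043  0.011 -0.999] F [-15.61   1.98   4.23] gap 0.0 q [ 0.01  0.67  0.48  1.75 -0.38  0.86  0.61]
red inner [ 0.5687 -0.2052  0.144 ] [ 0.5664 -0.2484  0.144 ] yaw -0.053
liner [ 0.573  -0.2075  0.141 ] [ 0.5708 -0.2432  0.141 ] yaw -0.061
bar left [ 0.5961 -0.1798  0.138 ] [ 0.5915 -0.2524  0.138 ] yaw -0.064
bar R [ 0.6242 -0.1815  0.138 ] [ 0.6207 -0.2568  0.138 ] yaw -0.047
the job is handed in; nothing more can be done
```

I pushed the red lever in to its stop twice with the backs of the shut fingers, on its outer face only. In between I let it spring fully out. I handed the job in at 9.9 s, still holding the lever at the stop.

**First push:** With about 14 N on the lever, pressing harder no longer moved it.

**Release:** I backed the fingers clear until the force read about zero, and the wrist and side pictures showed the lever fully out again.

**Final hold:** The push is about 16 N. The lever's angle is about -0.05 to -0.06 rad and the bar's about -0.05 to -0.065 rad, so they are parallel within measurement. The gap to the bar is clear in the wrist picture. I measured about 21–23 mm from the liner to the bar, slightly under the stated 25 mm; I did not resolve that difference.

**Other checks:**
- **Vertical force:** It reached about 9 N while pressing and was about 4 N at the end. I take it to be friction on the blade.
- **Tool tilt:** Pressing tilted the tool by about 2.5°. By my estimate the gripper's knuckles still clear the bar by more than 25 mm.
- **Bench:** Nothing else on the bench looks moved in the final top picture. The arm hides part of the red unit and most of the battery pack there.

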